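# Soap the scrub brush on the press-plate dispenser

## Task

Soap up the pink scrub brush so the oven dish can be scrubbed: holding the brush bristles down, use the brush itself (not your fingers) to push the soap dispenser's round plate all the way down to its stop, keep it there for a good half second without leaning on it, let it come right up again, and do this for at least two full strokes; do not ram it, tip the dispenser or shove it away. Then leave the brush lying bristles down on the bottom of the blue oven dish, and leave the other things where they stand.

Things in the scene. Friction and masses are not known exactly. Their poses are not given: they have to be found in the camera images.
- scrub_brush: Loose pink plastic scrub brush, 110 mm long (y axis), 36 mm wide (x axis), 31 mm high, 80 g. No handle: grip its pink back across the 36 mm (back: 12 to 31 mm above the bristle tips). Bristles: a stiff block 26 x 94 mm, 12 mm high, under the back. Origin at the bristle tips under the brush's middle; z points out of the back. Starts bristles down on the worktop.
- soap_dispenser: Loose soap dispenser, about 0.66 kg. Origin: centre of its underside, z up. Round white body 105 mm across, 64 mm high; above it a steel screw collar and, centred on the origin, a flat grey press plate 96 mm across. The collar is screwed out by an unmeasured amount: the plate's top at rest stands 101 to 118 mm above the worktop; find it by touch. The collar does not give when pressed.
- press_plate (a joint): Depth of the dispenser's plate below its rest position in m: 0 = fully up, 0.020 = at its stop (a stroke of 20 mm straight down, relative to the collar). A spring pushes it back up: about 4 N to start it moving, about 11 N just before the stop; the stop itself is rigid.
- oven_dish: Loose blue stoneware oven dish, 0.95 kg, empty: outside 230 mm (x axis) by 165 mm (y axis), 45 mm high, walls 7 mm, inner floor 216 x 151 mm, 7 mm above the underside; a lug 20 mm deep on each short side. Origin: centre of its underside, z up.
- white_cup: White plastic cup, 70 mm diameter, 92 mm high, a bystander behind the work; loose; origin at the centre of its underside.
- salt_shaker: Salt shaker, 44 mm diameter, 90 mm high, a bystander behind the work; loose; origin at the centre of its underside.
Mind the look-alikes: they are no part of the job. There is more than one size of the scrub_brush; the one meant has the size given above.

How it is judged:
By the outcome, as a careful person would: the job done as asked, in the order asked, and still so for the second after the job is handed in, with the robot touching nothing.
It also fails if it takes over 58 s, if anything falls off the work surface, if the arm or the gripper's body presses on something with over 40 N, if the wrist force passes 120 N, or if a joint passes its speed limit or range.

## Robot

A 6-joint arm with a two-finger parallel gripper is mounted at the origin on a cart in front of the work surface, level with it; the furniture and walls round the work are solid. World frame = base frame: x ahead of the robot, y to its left, z up, the work surface at z = 0. Lengths are in m, angles in degrees, forces in N, time in s.
With the tool pointing down it reaches from about 0.4 to 0.825 m from the base axis. Payload 7 kg.
Tool frame: the origin (TCP) lies midway between the tips of the shut fingers; the grasp point (between the pads) lies 19 mm behind it; z points along the fingers, y is the line along which they close (so a half turn about z gives the same grasp; the last joint's range is limited). The gripper opens to 88 mm and grips with 3 to 60 N. Pads are 19 mm wide; open, the fingers measure 130 mm over their backs; the gripper's body (78 mm by 193 mm) begins 47 mm behind the grasp point.
Start: joints at [-47.149, 20.546, 0.682, 0, -70.136, -16.507], TCP at [0.3, -0.605, 0.192] pointing down, gripper open.
Joint ranges: [-176.03, 176.03], [-82.01, 121.73], [-58.28, 71.71], [-173.87, 95.51], [-174.79, -0.11], [-173.66, 173.66]. Speed limits (degrees/s): [136.94, 136.94, 172.46, 180, 180, 180].

## Interface

Orientations are given as [roll, pitch, yaw] about the fixed x, y, z axes, in that order (R = Rz(yaw) Ry(pitch) Rx(roll)).
In Python, from plant import telemetry, viewer, workorder gives the robot as it stands. The module is installed in compiled form; this text tells all that it offers.
- The arm moves only by the tool carry_out, never from a script. Its argument "rows" is a list of rows, each a list of 6 numbers: the shift along the tool's x, y, z in m, then the turn, a rotation vector about the tool's x, y, z in rad. In form: [[tx, ty, tz, ax, ay, az], ...]. A call has 1 to 8 rows; each row is the pose to reach, as a shift and turn from the pose commanded when the call began, along the tool's axes at that moment; what a row does not reach only later rows make up. A row lasts 1/8 s, in which the tool goes at most 62.5 mm and 10.7 degrees, less where a joint would pass 70% of its speed; a pose out of reach is approached as far as the arm can. A call with a gripper value outside its range is refused whole. "grip" is the gripper's target within -1 to 1 (fully open at 1, half-way at 0, shut at -1), set as the call begins (left out, the last holds). The fingers move at their own pace and stop on an object; the grip force is fixed at half the most. Time passes only in rows, so rows that repeat a pose let the fingers close. It gives the time, the measured TCP pose, the force, the opening and the grip force at its end, in the units of the state.
- telemetry.get_obs(): the state, without advancing time (a new reading comes with each control period).
- viewer.snapshot(name): name is "side" or "top"; returns the picture (420x560x3 uint8, red, green, blue); there is no depth.
- viewer.camera_info(name): a dict with "intrinsics" (3x3 intrinsics, pixels), "extrinsics" (4x4, takes a point from camera to world coordinates). Camera axes: x right, y down, z forward; pixel columns grow to the right and rows downward; lengths in m; the calibration is good to about 2 mm. A picture is of the moment at which its call begins. camera_info takes no time and is no camera call.
- workorder.close_job(): hands the job in; it is judged then, once.
The state is a dict: "clock": time; "joint_pos": joint angles; "qvel": joint speeds; "tau": joint torques, N m; "tool_pos": TCP position; "orientation": TCP orientation; "force": force on the tool from outside, world axes, zero at the start; "moment": the same for the moment, N m; "opening": finger opening in m; "gripper_force": force on a finger pad.
Only numpy, scipy, OpenCV 4.12 (cv2) and the standard library are available. Lean on these libraries where they do the work, as an engineer would, in place of code of your own. Each camera call takes 0.05 s, during which the arm holds its last target. There are 200 camera calls.

## Working session

There is one attempt and no reset: what is moved stays moved. The work goes in short steps, Python scripts to look and compute and a tool call to move; the robot and the scene stay as the last step left them, time stands still between calls to the robot, and variables do not carry over. Pictures are saved under pics/ and viewed, at most 10 in all, crops included, and the job is handed in when it is done.

Besides the shell and the picture viewer there is one more tool, called as name(argument=value, ...), one argument or row to a line, values as JSON. carry_out: Moves the arm, as the interface text tells. Its arguments: {"type":"object","properties":{"rows":{"type":"array"},"grip":{"type":"number"}},"required":["rows"]}

```bash
mkdir -p pics; ls; python3 - <<'E'
from plant import telemetry, viewer
import cv2
print(telemetry.get_obs())
for n in("side","top"):
    im=viewer.snapshot(n); cv2.imwrite(f"pics/{n}0.png",im[:,:,::-1]); c=viewer.camera_info(n); print(n,c)
E
```

```text
pics
{'clock': 0.0, 'joint_pos': array([-4.71485552e+01,  2.05913963e+01,  6.35235317e-01, -2.15595427e-02,
       -7.01368112e+01, -1.65042448e+01]), 'qvel': array([-0.03239657,  0.03306838,  0.07656553, -0.03738428, -0.04284716,
       -0.12659728]), 'tau': array([-2.41793219e-03, -5.82719028e+01,  2.93055797e+01,  6.99740231e+00,
        6.90367728e-03, -1.02625756e-04]), 'tool_pos': array([ 0.29928265, -0.60441706,  0.19112976]), 'orientation': array([ 1.79905100e+02, -6.98244958e-03, -1.53660136e+02]), 'force': array([ 0.4475649 , -0.91974468, -0.02416932]), 'moment': array([-0.0139497 , -0.0072947 ,  0.03123023]), 'gripper_force': 0.0, 'opening': 0.08780788367933068}
side {'intrinsics': array([[500.25276978,   0.        , 286.36370072],
       [  0.        , 500.25276978, 208.44374243],
       [  0.        ,   0.        ,   1.        ]]), 'extrinsics': array([[-0.98173494, -0.1178687 ,  0.14934349,  0.41602442],
       [-0.18924541,  0.68570647, -0.70284622,  0.79724179],
       [-0.01956223, -0.71827126, -0.69548811,  0.86484069],
       [ 0.        ,  0.        ,  0.        ,  1.        ]])}
top {'intrinsics': array([[528.25707151,   0.        , 273.41775012],
       [  0.        , 528.25707151, 203.74190138],
       [  0.        ,   0.        ,   1.        ]]), 'extrinsics': array([[ 0.00891164, -0.98706281,  0.16008623,  0.42570763],
       [-0.99995814, -0.00846493,  0.0034722 , -0.01309766],
       [-0.00207216, -0.16011047, -0.98709693,  1.1148864 ],
       [ 0.        ,  0.        ,  0.        ,  1.        ]])}
```

View pics/top0.png

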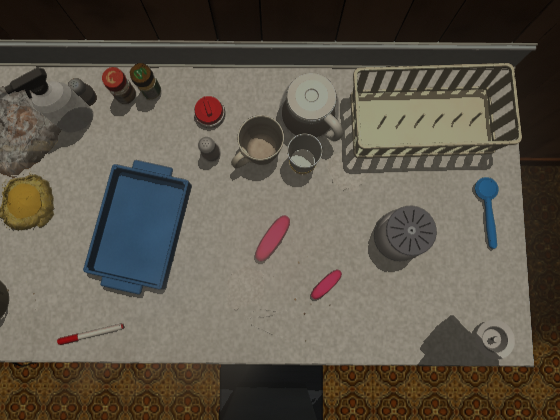

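View pics/side0.png

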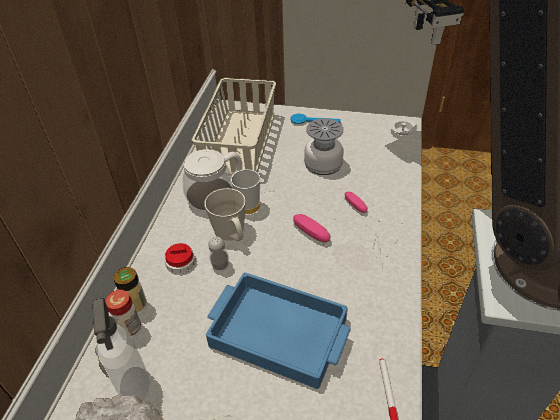

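Top view: pink candidates are at (272,238), the larger, and (326,285), the smaller. The dispenser plate is at about (411,231) and the blue dish at about (138,228). In the side view these are at (311,228), (356,202), (324,130) and (278,328).

```bash
cat > h.py <<'E'
import numpy as np, cv2
from plant import telemetry, viewer
C={n:viewer.camera_info(n) for n in("side","top")}
def ray(n,p):
    K,T=C[n]["intrinsics"],C[n]["extrinsics"]
    return T[:3,3],T[:3,:3]@np.linalg.solve(K,np.r_[p,1.])
def onz(n,p,z):
    o,d=ray(n,p); return o+d*(z-o[2])/d[2]
def tri(ps,pt):
    (a,u),(b,v)=ray("side",ps),ray("top",pt)
    s=np.linalg.lstsq(np.c_[u,-v],b-a,rcond=None)[0]
    p,q=a+u*s[0],b+v*s[1]; return (p+q)/2,np.linalg.norm(p-q)
def grab(n,f=None):
    im=viewer.snapshot(n)[:,:,::-1].copy()
    if f: cv2.imwrite(f"pics/{f}.png",im)
    return im
def blobs(im,lo,hi,amin=100):
    m=cv2.inRange(cv2.cvtColor(im,cv2.COLOR_BGR2HSV),np.array(lo),np.array(hi))
    cs=cv2.findContours(m,cv2.RETR_EXTERNAL,cv2.CHAIN_APPROX_NONE)[0]
    return sorted([c for c in cs if cv2.contourArea(c)>amin],key=cv2.contourArea)[::-1]
def rect(n,c,z):
    P=np.array([onz(n,p[0],z)[:2] for p in c])
    (cx,cy),(w,h),a=cv2.minAreaRect((P*1000).astype(np.float32))
    if w<h: w,h,a=h,w,a+90
    return np.round([cx,cy,w,h,a],1)   # a: world angle of long axis
def cen(c): return c[:,0].mean(0) if 0 else np.array(cv2.minAreaRect(c)[0])
E
python3 - <<'E'
from h import *
it,is_=cv2.imread("pics/top0.png"),cv2.imread("pics/side0.png")
pt=blobs(it,(160,90,60),(177,255,255)); ps=blobs(is_,(160,90,60),(177,255,255))
for c in pt: print("top",cen(c),rect("top",c,.022))
for c in ps: print("side",cen(c),rect("side",c,.022))
for a,b in zip(ps,pt): print("tri",tri(cen(a),cen(b)))
bt=blobs(it,(100,90,30),(118,255,255),3000); bs=blobs(is_,(100,90,30),(118,255,255),3000)
for n,b in(("top",bt),("side",bs)):
    for z in(0.0,.045): print("dish",n,rect(n,b[0],z), cen(b[0]))
v=np.vstack([it[180:280,360:450]]); v=cv2.resize(v,None,fx=4,fy=4)
s=cv2.resize(is_[105:185,290:360],None,fx=5,fy=5); 
q=cv2.resize(it[200:310,245:355],None,fx=3,fy=3)
H=max(v.shape[0],s.shape[0]); 
o=np.zeros((600,800,3),np.uint8); 
o[:400,:360]=v;o[:400,365:715]=s; o2=cv2.resize(q,(200,200)); o[400:,:200]=o2
cv2.imwrite("pics/crop0.png",o)
E
```

```text
top [272.53848267 237.19229126] [532.9  -8.2 103.2  31.1 147. ]
top [325.75003052 284.25003052] [ 437.2 -117.8   76.9   22.9  134.7]
side [311.384552   227.42306519] [528.   -2.7 110.8  43.4 143.8]
side [355.75       201.74998474] [ 434.7 -107.4   80.8   29.5  131.3]
tri (array([ 0.5308231 , -0.00811488,  0.01571482]), np.float64(0.004833350521557606))
tri (array([ 0.43577085, -0.11888045,  0.01036466]), np.float64(0.0028819291363979182))
dish top [557.1 281.8 274.7 170.  167.9] [136.00624084 226.60166931]
dish top [551.8 269.9 263.6 163.2 167.9] [136.00624084 226.60166931]
dish side [558.  255.  278.5 190.6 168. ] [277.35348511 326.33010864]
dish side [550.6 283.2 264.  180.7 168. ] [277.35348511 326.33010864]
```

View pics/crop0.png

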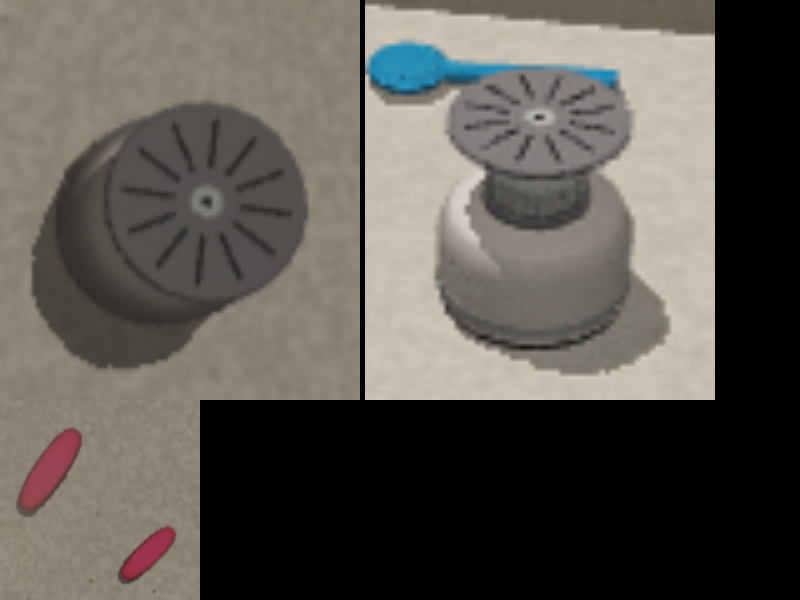

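The pink blob at (272,237) measures about 105x33 mm in the world, so it is the meant brush; the one at (326,285) is only 77x23 mm, so it is the look-alike. The plate hub is at top (411.3,229.9), side (324.6,128.2).

```bash
cat >> h.py <<'E'
def delta(cur,tgt):
    """cur,tgt: x,y,z,yaw(deg), tool down -> row"""
    y=np.radians(cur[3]); d=np.array(tgt[:3])-cur[:3]
    a=(tgt[3]-cur[3]+180)%360-180
    return np.round([np.cos(y)*d[0]+np.sin(y)*d[1],np.sin(y)*d[0]-np.cos(y)*d[1],-d[2],0,0,-np.radians(a)],4)
E
python3 - <<'E'
from h import *
print("plate",tri((324.6,128.2),(411.3,229.9)),onz("top",(411.3,229.9),.11),onz("side",(324.6,128.2),.11))
# brush ends, two views: extreme pixels along its long axis
it,is_=cv2.imread("pics/top0.png"),cv2.imread("pics/side0.png")
L,H=(160,90,60),(177,255,255)
def ends(im,n):
    c=blobs(im,L,H)[0]; P=np.array([onz(n,p[0],.022) for p in c]); u=np.array([np.cos(np.radians(147)),np.sin(np.radians(147))])
    s=P[:,:2]@u; return [c[i,0].astype(float) for i in(s.argmin(),s.argmax())]
for a,b in zip(ends(is_,"side"),ends(it,"top")): print(a,b,tri(a,b))
print(delta((.3,-.605,.192,-153.65),(.533,-.008,.12,147)))
E
```

```text
plate (array([ 0.53830106, -0.27284268,  0.11247501]), np.float64(0.003425399288107267)) [ 0.54030569 -0.27346212  0.11      ] [ 0.53696709 -0.27617872  0.11      ]
[295. 215.] [287. 217.] (array([ 0.57410413, -0.03795857,  0.02003051]), np.float64(0.0026287864617355145))
[327. 241.] [259. 258.] (array([0.48888386, 0.01988316, 0.00647606]), np.float64(0.0027895766857377155))
[-0.4738  0.4316  0.072   0.      0.      1.0359]
```

carry_out(
  rows=[
    [-0.02, 0.02, 0, 0, 0, 0.12],
    [-0.05, 0.05, 0, 0, 0, 0.25],
    [-0.09, 0.085, 0, 0, 0, 0.38],
    [-0.13, 0.12, 0, 0, 0, 0.51],
    [-0.17, 0.155, 0, 0, 0, 0.64],
    [-0.205, 0.185, 0, 0, 0, 0.77],
    [-0.23, 0.21, 0, 0, 0, 0.9],
    [-0.24, 0.22, 0, 0, 0, 1.035],
  ],
  grip=1,
)

```text
clock: 1.1
tool_pos: [0.4173, -0.2994, 0.192]
orientation: [180.0, -0.0, 146.9]
force: [0.9, -0.1, -0.6]
opening: 0.0878
gripper_force: 0.0
```

```bash
cat >> h.py <<'E'
def after(cur,r):
    y=np.radians(cur[3]); c,s=np.cos(y),np.sin(y)
    return np.round([cur[0]+c*r[0]+s*r[1],cur[1]+s*r[0]-c*r[1],cur[2]-r[2],cur[3]-np.degrees(r[5])],4)
def st():
    o=telemetry.get_obs(); print({k:np.round(o[k],3) for k in("clock","joint_pos","tool_pos","orientation","force","opening","gripper_force")})
E
python3 - <<'E'
from h import *
st(); c=after((.3,-.605,.192,-153.65),[-.24,.22,0,0,0,1.035]); print(c)
print(delta(c,(.532,-.008,.08,147)))
E
```

```text
{'clock': np.float64(1.1), 'joint_pos': array([-1.37470e+01,  5.26300e+00, -1.93740e+01, -2.00000e-02,
       -6.53670e+01, -1.09347e+02]), 'tool_pos': array([ 0.417, -0.299,  0.192]), 'orientation': array([ 1.79984e+02, -9.00000e-03,  1.46898e+02]), 'force': array([ 0.946, -0.121, -0.587]), 'opening': np.float64(0.088), 'gripper_force': np.float64(0.0)}
[ 4.174000e-01 -3.013000e-01  1.920000e-01 -2.129511e+02]
[0.0634 0.3085 0.112  0.     0.     0.0009]
```

carry_out(
  rows=[
    [0.005, 0.025, 0, 0, 0, 0],
    [0.015, 0.075, 0, 0, 0, 0],
    [0.025, 0.13, 0.015, 0, 0, 0],
    [0.037, 0.185, 0.04, 0, 0, 0],
    [0.05, 0.24, 0.065, 0, 0, 0],
    [0.059, 0.285, 0.09, 0, 0, 0],
    [0.063, 0.308, 0.11, 0, 0, 0],
    [0.063, 0.308, 0.112, 0, 0, 0],
  ],
)

```text
clock: 2.1
tool_pos: [0.5309, -0.0074, 0.0782]
orientation: [-179.9, -0.1, 147.2]
force: [-0.0, -0.2, 0.4]
opening: 0.088
gripper_force: 0.0
```

```bash
python3 - <<'E'
from h import *
st(); grab("top","t1"); im=grab("side","s1")
cv2.imwrite("pics/s1c.png",cv2.resize(im[130:290,220:420],None,fx=3.5,fy=3.5))
E
```

```text
{'clock': np.float64(2.1), 'joint_pos': array([ 2.03630e+01,  1.32410e+01, -2.60560e+01, -2.00000e-02,
       -5.08980e+01, -1.43191e+02]), 'tool_pos': array([ 0.531, -0.007,  0.078]), 'orientation': array([-1.79853e+02, -1.29000e-01,  1.47160e+02]), 'force': array([-0.04 , -0.233,  0.365]), 'opening': np.float64(0.088), 'gripper_force': np.float64(0.0)}
```

View pics/s1c.png

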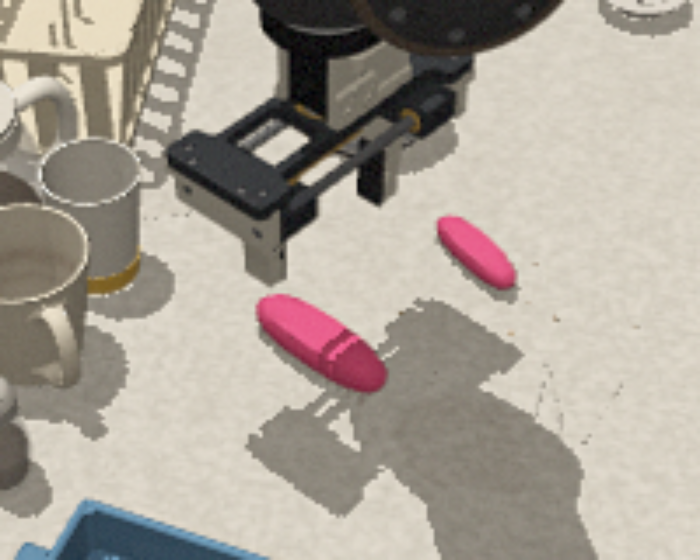

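The side crop shows the jaws open astride the large brush (fingertips at crop (265,275) and (372,195)), with clearance from the cup. I'll descend and grip.

carry_out(
  rows=[
    [0, 0, 0.015, 0, 0, 0],
    [0, 0, 0.035, 0, 0, 0],
    [0, 0, 0.053, 0, 0, 0],
    [0, 0, 0.065, 0, 0, 0],
    [0, 0, 0.072, 0, 0, 0],
    [0, 0, 0.072, 0, 0, 0],
  ],
)

```text
clock: 2.95
tool_pos: [0.5315, -0.0088, 0.0078]
orientation: [-180.0, -0.0, 147.0]
force: [0.3, -0.1, 0.7]
opening: 0.088
gripper_force: 0.0
```

carry_out(
  rows=[
    [0, 0, 0, 0, 0, 0],
    [0, 0, 0, 0, 0, 0],
    [0, 0, 0, 0, 0, 0],
    [0, 0, 0, 0, 0, 0],
    [0, 0, 0, 0, 0, 0],
    [0, 0, 0, 0, 0, 0],
    [0, 0, 0, 0, 0, 0],
    [0, 0, 0, 0, 0, 0],
  ],
  grip=-1,
)

```text
clock: 3.95
tool_pos: [0.5316, -0.0085, 0.008]
orientation: [-180.0, -0.0, 147.0]
force: [0.1, -0.0, -0.5]
opening: 0.0131
gripper_force: 0.0
```

carry_out(
  rows=[
    [0, 0, -0.01, 0, 0, 0],
    [0, 0, -0.03, 0, 0, 0],
    [0, 0, -0.06, 0, 0, 0],
    [0, 0, -0.1, 0, 0, 0],
    [0, 0, -0.14, 0, 0, 0],
    [0, 0, -0.165, 0, 0, 0],
    [0, 0, -0.172, 0, 0, 0],
    [0, 0, -0.172, 0, 0, 0],
  ],
)

```text
clock: 4.95
tool_pos: [0.5315, -0.0085, 0.1802]
orientation: [180.0, 0.0, 147.0]
force: [-0.1, -0.0, -0.6]
opening: 0.0006
gripper_force: 0.0
```

```bash
python3 - <<'E'
from h import *
st(); it=grab("top","t2"); is_=grab("side","s2")
cv2.imwrite("pics/c2.png",np.hstack([cv2.resize(im[a:a+150,b:b+150],(400,400)) for im,a,b in((it,130,200),(is_,70,240))]))
E
```

```text
{'clock': np.float64(4.95), 'joint_pos': array([ 2.02260e+01,  7.50000e+00, -1.83920e+01, -1.50000e-02,
       -6.40750e+01, -1.43184e+02]), 'tool_pos': array([ 0.532, -0.008,  0.18 ]), 'orientation': array([1.79965e+02, 9.00000e-03, 1.47035e+02]), 'force': array([-0.116, -0.035, -0.629]), 'opening': np.float64(0.001), 'gripper_force': np.float64(0.0)}
```

View pics/c2.png

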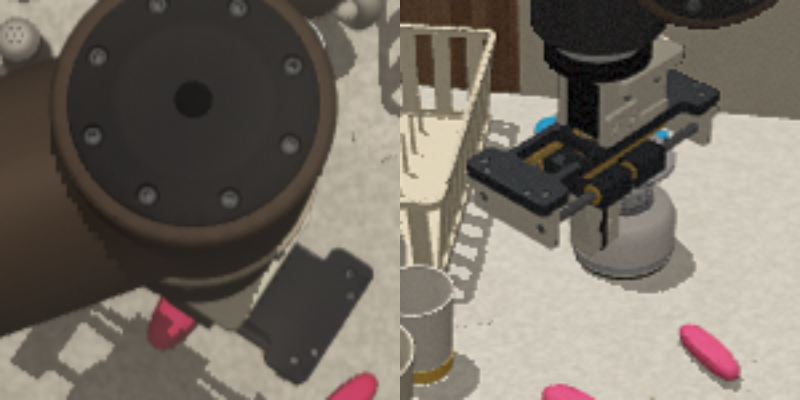

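The grip missed: the opening went to 0 and the brush is still lying there (top view end at about (265,252)). The shut fingertips show at side pixel (318,160), so I'll check the frames.

```bash
python3 - <<'E'
from h import *
def proj(n,P):
    K,T=C[n]["intrinsics"],C[n]["extrinsics"]; p=K@(T[:3,:3].T@(np.array(P)-T[:3,3])); return np.round(p[:2]/p[2],1)
print("TCP now",proj("side",(.5315,-.0085,.180)),proj("top",(.5315,-.0085,.18)),"seen side 318,160")
print("at s1", proj("side",(.531,-.0074,.078)),"seen 311,197")
for n,f in(("top","t2"),("side","s2"),("top","t0"),("side","s1"),("top","t1")):
    im=cv2.imread(f"pics/{f}.png" if f!="t0" else "pics/top0.png")
    for c in blobs(im,(160,90,30),(177,255,255),60): print(f,cen(c),rect(n,c,.022),cv2.contourArea(c))
E
```

```text
TCP now [311.2 173.4] [272.5 229.2] seen side 318,160
at s1 [310.6 208.4] seen 311,197
t2 [325.75003052 284.25003052] [ 437.2 -117.8   76.9   22.9  134.7] 364.5
t2 [261.50003052 251.00001526] [503.8  14.5  33.5  30.8 135.7] 159.5
s2 [311.384552   227.42306519] [528.   -2.7 110.8  43.4 143.8] 504.0
s2 [355.75       201.74998474] [ 434.7 -107.4   80.8   29.5  131.3] 218.0
t0 [272.53848267 237.19229126] [532.9  -8.2 103.2  31.1 147. ] 583.0
t0 [325.75003052 284.25003052] [ 437.2 -117.8   76.9   22.9  134.7] 360.5
s1 [311.384552   227.42306519] [528.   -2.7 110.8  43.4 143.8] 504.0
s1 [355.75       201.74998474] [ 434.7 -107.4   80.8   29.5  131.3] 218.5
t1 [325.75003052 284.25003052] [ 437.2 -117.8   76.9   22.9  134.7] 362.5
t1 [262.57800293 254.07341003] [497.5  12.2  29.7  27.6  73.8] 126.0
```

View pics/s2.png

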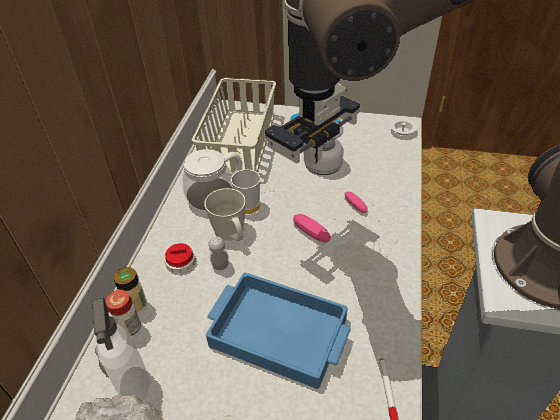

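```bash
python3 - <<'E'
import cv2
a=cv2.imread("pics/s2.png")[95:195,255:375]; b=cv2.imread("pics/s1.png")[130:230,255:375]
f=lambda x:cv2.resize(x,(400,333),interpolation=cv2.INTER_CUBIC)
cv2.imwrite("pics/z.png",cv2.hconcat([f(a),f(b)]))
E
```

```text
(no output)
```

View pics/z.png

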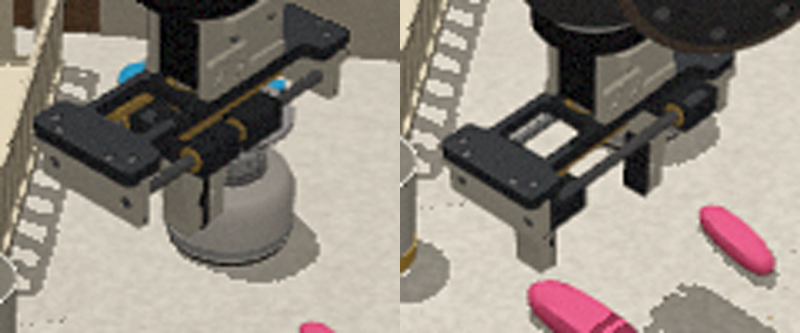

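The shut fingertips appear at side pixel (315,163), but the reported TCP projects to (311,173). With the jaws open the offset is the same, about 10 px up. The brush wasn't touched either, so the real fingertips must sit about 25 mm higher than reported. I'll go down again and find the worktop by touch.

carry_out(
  rows=[
    [0, 0, 0, 0, 0, 0],
    [0, 0, 0.01, 0, 0, 0],
    [0, 0, 0.03, 0, 0, 0],
    [0, 0, 0.05, 0, 0, 0],
    [0, 0, 0.07, 0, 0, 0],
    [0, 0, 0.09, 0, 0, 0],
    [0, 0, 0.1, 0, 0, 0],
    [0, 0, 0.1, 0, 0, 0],
  ],
  grip=1,
)

```text
clock: 6.05
tool_pos: [0.5311, -0.0087, 0.0791]
orientation: [-179.9, -0.1, 147.0]
force: [-0.7, -0.6, 0.1]
opening: 0.0741
gripper_force: 0.0
```

carry_out(
  rows=[
    [0, 0, 0.015, 0, 0, 0],
    [0, 0, 0.035, 0, 0, 0],
    [0, 0, 0.055, 0, 0, 0],
    [0, 0, 0.07, 0, 0, 0],
    [0, 0, 0.076, 0, 0, 0],
    [0, 0, 0.08, 0, 0, 0],
    [0, 0, 0.083, 0, 0, 0],
    [0, 0, 0.085, 0, 0, 0],
  ],
)

```text
clock: 7.05
tool_pos: [0.5319, -0.0084, -0.0047]
orientation: [180.0, 0.0, 147.0]
force: [-0.4, 0.6, 0.7]
opening: 0.0874
gripper_force: 0.0
```

```bash
python3 - <<'E'
from h import *
st(); is_=grab("side","s3")
cv2.imwrite("pics/z3.png",cv2.resize(is_[150:270,240:390],(750,600),interpolation=cv2.INTER_CUBIC))
E
```

```text
{'clock': np.float64(7.05), 'joint_pos': array([ 2.02250e+01,  1.95460e+01, -3.09900e+01,  3.00000e-03,
       -3.94240e+01, -1.43183e+02]), 'tool_pos': array([ 0.532, -0.008, -0.005]), 'orientation': array([1.79970e+02, 2.50000e-02, 1.47045e+02]), 'force': array([-0.447,  0.628,  0.669]), 'opening': np.float64(0.087), 'gripper_force': np.float64(0.0)}
```

View pics/z3.png

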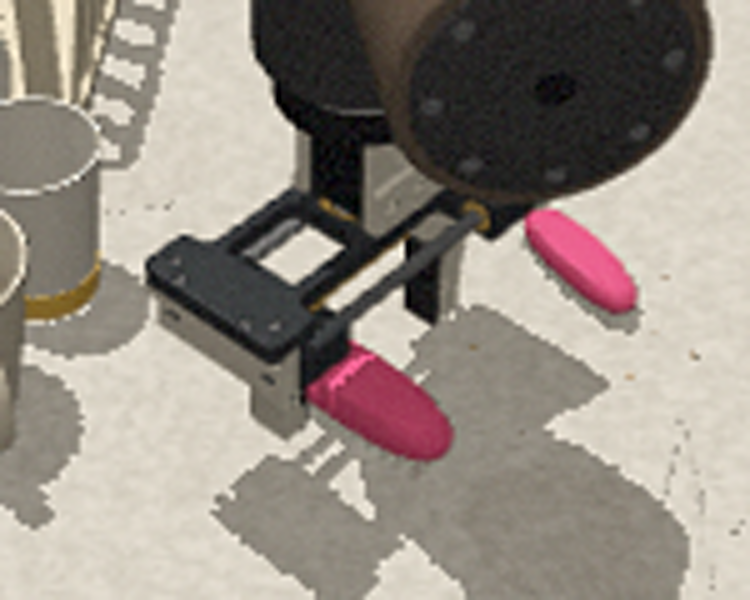

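Reported z is -5 mm with no contact, so the offset is confirmed. The tips are at (296,237) and (326,214), astride the brush and clear of the worktop.

```bash
python3 - <<'E'
from h import *
from scipy.optimize import least_squares
u=np.array([.545,.839,0])*.0545
def proj(n,P):
    K,T=C[n]["intrinsics"],C[n]["extrinsics"]; p=K@(T[:3,:3].T@(P-T[:3,3])); return p[:2]/p[2]
for rep,near,far in(((.532,-.0084,-.0047),(296,237),(326,214)),((.531,-.0074,.078),(296,209.5),(327.6,188))):
    rep=np.array(rep)
    r=least_squares(lambda d:np.r_[proj("side",rep+u+[0,0,d[0]])-near,proj("side",rep-u+[0,0,d[0]])-far],[.02])
    print(r.x,np.round(r.fun,1))
E
```

```text
[0.02683832] [-2.1  0.8 -0.8 -0.8]
[0.03069323] [-2.1  1.6 -0.7 -1.6]
```

carry_out(
  rows=[
    [0, 0, 0.002, 0, 0, 0],
    [0, 0, 0.004, 0, 0, 0],
    [0, 0, 0.006, 0, 0, 0],
    [0, 0, 0.006, 0, 0, 0],
  ],
)

```text
clock: 7.6
tool_pos: [0.5315, -0.0085, -0.0111]
orientation: [-180.0, -0.0, 147.0]
force: [-0.6, 0.2, 0.6]
opening: 0.0877
gripper_force: 0.0
```

carry_out(
  rows=[
    [0, 0, 0.002, 0, 0, 0],
    [0, 0, 0.004, 0, 0, 0],
    [0, 0, 0.006, 0, 0, 0],
    [0, 0, 0.008, 0, 0, 0],
    [0, 0, 0.008, 0, 0, 0],
  ],
)

```text
clock: 8.22
tool_pos: [0.5315, -0.0086, -0.0191]
orientation: [-180.0, -0.0, 147.0]
force: [-0.1, -0.6, -0.3]
opening: 0.0878
gripper_force: 0.0
```

carry_out(
  rows=[
    [0, 0, 0.001, 0, 0, 0],
    [0, 0, 0.002, 0, 0, 0],
    [0, 0, 0.002, 0, 0, 0],
  ],
)

```text
clock: 8.6
tool_pos: [0.5316, -0.0085, -0.021]
orientation: [-180.0, -0.0, 147.0]
force: [0.0, 0.4, 0.4]
opening: 0.0875
gripper_force: 0.0
```

carry_out(
  rows=[
    [0, 0, 0, 0, 0, 0],
    [0, 0, 0, 0, 0, 0],
    [0, 0, 0, 0, 0, 0],
    [0, 0, 0, 0, 0, 0],
    [0, 0, 0, 0, 0, 0],
    [0, 0, 0, 0, 0, 0],
    [0, 0, 0, 0, 0, 0],
    [0, 0, 0, 0, 0, 0],
  ],
  grip=-1,
)

```text
clock: 9.6
tool_pos: [0.5317, -0.0085, -0.0209]
orientation: [180.0, 0.0, 147.0]
force: [0.6, 0.4, -0.1]
opening: 0.0347
gripper_force: 30.0
```

Gripped (34.7 mm, 30 N). Lifting, then over to the dispenser.

carry_out(
  rows=[
    [0, 0, -0.01, 0, 0, 0],
    [0, 0, -0.03, 0, 0, 0],
    [0, 0, -0.06, 0, 0, 0],
    [0, 0, -0.1, 0, 0, 0],
    [0, 0, -0.13, 0, 0, 0],
    [0, 0, -0.155, 0, 0, 0],
    [0, 0, -0.17, 0, 0, 0],
    [0, 0, -0.17, 0, 0, 0],
  ],
)

```text
clock: 10.6
tool_pos: [0.5321, -0.0084, 0.15]
orientation: [179.9, 0.1, 147.0]
force: [-0.6, 1.2, -1.0]
opening: 0.0346
gripper_force: 30.0
```

```bash
python3 - <<'E'
from h import *
st(); c=(.532,-.008,.149,147.05); print(delta(c,(.539,-.274,.149,147.05)))
is_=grab("side","s4"); it=grab("top","t4")
for n,im in(("side",is_),("top",it)):
    for b in blobs(im,(160,90,30),(177,255,255),60): print(n,cen(b),rect(n,b,.17),cv2.contourArea(b))
E
```

```text
{'clock': np.float64(10.6), 'joint_pos': array([  20.226,    8.928,  -20.892,    0.   ,  -60.065, -143.18 ]), 'tool_pos': array([ 0.532, -0.008,  0.15 ]), 'orientation': array([1.79908e+02, 6.90000e-02, 1.47046e+02]), 'force': array([-0.563,  1.244, -1.001]), 'opening': np.float64(0.035), 'gripper_force': np.float64(30.0)}
[-0.1506 -0.2194 -0.      0.      0.     -0.    ]
side [319.72299194 174.58781433] [516.7 -21.5  82.2  46.7 140.2] 362.5
side [355.75       201.74998474] [431.4  51.5  66.6  24.3 131.3] 218.5
top [325.75003052 284.25003052] [ 435.6 -103.6   66.5   19.8  134.7] 362.5
top [259.85565186 249.17527771] [496.5  13.7  28.3  24.3  69.5] 150.5
```

carry_out(
  rows=[
    [-0.01, -0.015, 0, 0, 0, 0],
    [-0.03, -0.044, 0, 0, 0, 0],
    [-0.06, -0.088, 0, 0, 0, 0],
    [-0.09, -0.131, 0, 0, 0, 0],
    [-0.12, -0.175, 0, 0, 0, 0],
    [-0.14, -0.204, 0, 0, 0, 0],
    [-0.15, -0.219, 0, 0, 0, 0],
    [-0.15, -0.219, 0, 0, 0, 0],
  ],
)

```text
clock: 11.7
tool_pos: [0.5375, -0.2751, 0.1479]
orientation: [-180.0, -0.1, 146.9]
force: [0.1, 0.2, -0.3]
opening: 0.0344
gripper_force: 30.0
```

carry_out(
  rows=[
    [0, 0, 0.01, 0, 0, 0],
    [0, 0, 0.025, 0, 0, 0],
    [0, 0, 0.035, 0, 0, 0],
    [0, 0, 0.04, 0, 0, 0],
    [0, 0, 0.04, 0, 0, 0],
  ],
)

```text
clock: 12.32
tool_pos: [0.5382, -0.2736, 0.1086]
orientation: [-180.0, -0.0, 147.1]
force: [0.1, 0.4, 0.2]
opening: 0.0345
gripper_force: 30.0
```

```bash
python3 - <<'E'
from h import *
st(); it=grab("top","t5"); is_=grab("side","s5")
f=lambda x:cv2.resize(x,(400,400),interpolation=cv2.INTER_CUBIC)
cv2.imwrite("pics/z5.png",np.hstack([f(it[170:290,350:470]),f(is_[80:200,265:385])]))
E
```

```text
{'clock': np.float64(12.325), 'joint_pos': array([-8.4270e+00,  1.7701e+01, -1.5043e+01,  1.0000e-03, -5.7300e+01,
       -1.1451e+02]), 'tool_pos': array([ 0.538, -0.274,  0.109]), 'orientation': array([-1.79981e+02, -3.90000e-02,  1.47063e+02]), 'force': array([0.1  , 0.447, 0.174]), 'opening': np.float64(0.034), 'gripper_force': np.float64(30.0)}
```

View pics/z5.png

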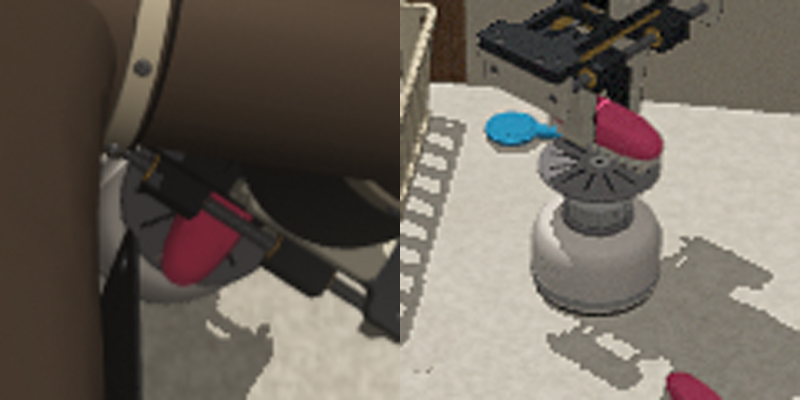

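The brush is over the plate with bristles down, roughly centred (top crop: brush (205,245), plate centre about (195,215)). I'll feel for the plate.

carry_out(
  rows=[
    [0, 0, 0.003, 0, 0, 0],
    [0, 0, 0.007, 0, 0, 0],
    [0, 0, 0.01, 0, 0, 0],
    [0, 0, 0.012, 0, 0, 0],
  ],
)

```text
clock: 12.92
tool_pos: [0.5383, -0.2739, 0.0968]
orientation: [-180.0, -0.0, 147.0]
force: [-0.5, -0.4, -0.7]
opening: 0.0348
gripper_force: 30.0
```

carry_out(
  rows=[
    [0, 0, 0.0015, 0, 0, 0],
    [0, 0, 0.003, 0, 0, 0],
  ],
)

```text
clock: 13.18
tool_pos: [0.5385, -0.2739, 0.094]
orientation: [-180.0, 0.0, 147.0]
force: [0.1, -0.1, 2.3]
opening: 0.0347
gripper_force: 30.0
```

carry_out(
  rows=[
    [0, 0, 0.0015, 0, 0, 0],
    [0, 0, 0.003, 0, 0, 0],
  ],
)

```text
clock: 13.42
tool_pos: [0.5386, -0.274, 0.0915]
orientation: [180.0, 0.0, 147.1]
force: [-1.7, 1.1, 4.3]
opening: 0.0343
gripper_force: 30.0
```

carry_out(
  rows=[
    [0, 0, 0.0015, 0, 0, 0],
    [0, 0, 0.003, 0, 0, 0],
  ],
)

```text
clock: 13.68
tool_pos: [0.5386, -0.274, 0.0883]
orientation: [180.0, 0.0, 147.0]
force: [-2.1, 0.8, 4.8]
opening: 0.0347
gripper_force: 30.0
```

carry_out(
  rows=[
    [0, 0, 0.002, 0, 0, 0],
    [0, 0, 0.004, 0, 0, 0],
    [0, 0, 0.006, 0, 0, 0],
    [0, 0, 0.008, 0, 0, 0],
    [0, 0, 0.01, 0, 0, 0],
    [0, 0, 0.01, 0, 0, 0],
  ],
)

```text
clock: 14.42
tool_pos: [0.5386, -0.274, 0.0785]
orientation: [180.0, 0.0, 147.1]
force: [-2.5, 1.2, 8.3]
opening: 0.0348
gripper_force: 30.0
```

carry_out(
  rows=[
    [0, 0, 0.001, 0, 0, 0],
    [0, 0, 0.002, 0, 0, 0],
  ],
)

```text
clock: 14.68
tool_pos: [0.5387, -0.274, 0.0768]
orientation: [180.0, 0.0, 147.1]
force: [-3.1, 1.7, 10.2]
opening: 0.0346
gripper_force: 30.0
```

carry_out(
  rows=[
    [0, 0, 0.0005, 0, 0, 0],
    [0, 0, 0.001, 0, 0, 0],
  ],
)

```text
clock: 14.92
tool_pos: [0.5386, -0.274, 0.0758]
orientation: [-180.0, 0.0, 147.1]
force: [-3.2, 2.9, 8.9]
opening: 0.0344
gripper_force: 30.0
```

carry_out(
  rows=[
    [0, 0, 0.0005, 0, 0, 0],
    [0, 0, 0.001, 0, 0, 0],
  ],
)

```text
clock: 15.18
tool_pos: [0.5386, -0.274, 0.0749]
orientation: [180.0, 0.1, 147.1]
force: [-2.5, 1.7, 10.3]
opening: 0.0347
gripper_force: 30.0
```

carry_out(
  rows=[
    [0, 0, 0.0005, 0, 0, 0],
    [0, 0, 0.001, 0, 0, 0],
  ],
)

```text
clock: 15.42
tool_pos: [0.5387, -0.2741, 0.074]
orientation: [-180.0, 0.1, 147.1]
force: [-2.8, 2.3, 12.7]
opening: 0.0345
gripper_force: 30.0
```

carry_out(
  rows=[
    [0, 0, 0.0005, 0, 0, 0],
    [0, 0, 0.0005, 0, 0, 0],
  ],
)

```text
clock: 15.68
tool_pos: [0.5387, -0.2741, 0.074]
orientation: [-180.0, 0.1, 147.1]
force: [-3.3, 2.1, 13.7]
opening: 0.0345
gripper_force: 30.0
```

carry_out(
  rows=[
    [0, 0, 0.0005, 0, 0, 0],
    [0, 0, 0.0005, 0, 0, 0],
  ],
)

```text
clock: 15.92
tool_pos: [0.5388, -0.2742, 0.0739]
orientation: [-180.0, 0.1, 147.1]
force: [-5.6, 3.1, 17.2]
opening: 0.0343
gripper_force: 30.0
```

At the stop: force climbs without motion at z=0.074. I'll ease by half a millimetre, hold, then come right up.

carry_out(
  rows=[
    [0, 0, -0.0004, 0, 0, 0],
    [0, 0, -0.0004, 0, 0, 0],
    [0, 0, -0.0004, 0, 0, 0],
    [0, 0, -0.0004, 0, 0, 0],
    [0, 0, -0.0004, 0, 0, 0],
    [0, 0, -0.0004, 0, 0, 0],
    [0, 0, -0.0004, 0, 0, 0],
  ],
)

```text
clock: 16.8
tool_pos: [0.5388, -0.2741, 0.074]
orientation: [-180.0, 0.1, 147.1]
force: [-4.2, 1.6, 14.3]
opening: 0.0347
gripper_force: 30.0
```

carry_out(
  rows=[
    [0, 0, -0.004, 0, 0, 0],
    [0, 0, -0.008, 0, 0, 0],
    [0, 0, -0.012, 0, 0, 0],
    [0, 0, -0.016, 0, 0, 0],
    [0, 0, -0.02, 0, 0, 0],
    [0, 0, -0.024, 0, 0, 0],
    [0, 0, -0.03, 0, 0, 0],
    [0, 0, -0.03, 0, 0, 0],
  ],
)

```text
clock: 17.8
tool_pos: [0.5386, -0.2739, 0.1027]
orientation: [180.0, 0.0, 147.0]
force: [-0.2, -0.7, -0.4]
opening: 0.0348
gripper_force: 30.0
```

```bash
python3 - <<'E'
from h import *
st(); it=grab("top","t6"); is_=grab("side","s6")
f=lambda x:cv2.resize(x,(400,400),interpolation=cv2.INTER_CUBIC)
cv2.imwrite("pics/z6.png",np.hstack([f(it[170:290,350:470]),f(is_[80:200,265:385])]))
a,b=[cv2.imread(f"pics/{k}.png")[135:190,300:350] for k in("s5","s6")]
print("side dispenser diff",np.abs(a.astype(int)-b).mean(), [cen(x) for x in blobs(is_,(160,90,30),(177,255,255),60)])
E
```

```text
{'clock': np.float64(17.8), 'joint_pos': array([-8.44800e+00,  1.80180e+01, -1.54520e+01, -1.00000e-03,
       -5.65060e+01, -1.14508e+02]), 'tool_pos': array([ 0.539, -0.274,  0.103]), 'orientation': array([1.79989e+02, 2.10000e-02, 1.47044e+02]), 'force': array([-0.162, -0.707, -0.378]), 'opening': np.float64(0.035), 'gripper_force': np.float64(30.0)}
side dispenser diff 2.791030303030303 [array([331.40270996, 121.78189087]), array([355.5       , 201.49998474])]
```

View pics/z6.png

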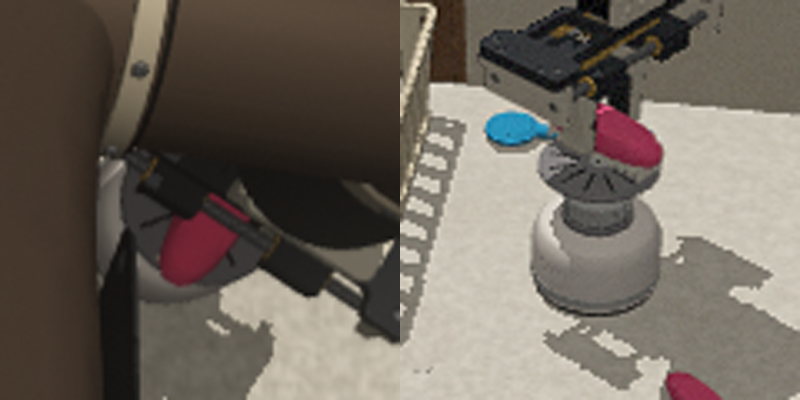

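The dispenser has not moved (side base still at crop (595,310)) and the brush is still bristles down in the jaws over the plate. Second stroke.

carry_out(
  rows=[
    [0, 0, 0.004, 0, 0, 0],
    [0, 0, 0.007, 0, 0, 0],
    [0, 0, 0.01, 0, 0, 0],
    [0, 0, 0.013, 0, 0, 0],
    [0, 0, 0.0165, 0, 0, 0],
    [0, 0, 0.02, 0, 0, 0],
    [0, 0, 0.0235, 0, 0, 0],
    [0, 0, 0.026, 0, 0, 0],
  ],
)

```text
clock: 18.9
tool_pos: [0.5384, -0.274, 0.0771]
orientation: [-180.0, 0.0, 147.1]
force: [-3.1, 1.9, 9.2]
opening: 0.0345
gripper_force: 30.0
```

carry_out(
  rows=[
    [0, 0, 0.001, 0, 0, 0],
    [0, 0, 0.002, 0, 0, 0],
    [0, 0, 0.003, 0, 0, 0],
    [0, 0, 0.0038, 0, 0, 0],
    [0, 0, 0.0043, 0, 0, 0],
    [0, 0, 0.0043, 0, 0, 0],
    [0, 0, 0.0043, 0, 0, 0],
    [0, 0, 0.0043, 0, 0, 0],
  ],
)

```text
clock: 19.9
tool_pos: [0.5386, -0.2741, 0.074]
orientation: [-180.0, 0.1, 147.1]
force: [-4.7, 3.2, 15.5]
opening: 0.0345
gripper_force: 30.0
```

carry_out(
  rows=[
    [0, 0, 0, 0, 0, 0],
    [0, 0, 0, 0, 0, 0],
    [0, 0, 0, 0, 0, 0],
    [0, 0, 0, 0, 0, 0],
  ],
)

```text
clock: 20.4
tool_pos: [0.5386, -0.2741, 0.074]
orientation: [-180.0, 0.1, 147.1]
force: [-5.4, 2.5, 15.4]
opening: 0.0346
gripper_force: 30.0
```

carry_out(
  rows=[
    [0, 0, -0.004, 0, 0, 0],
    [0, 0, -0.008, 0, 0, 0],
    [0, 0, -0.012, 0, 0, 0],
    [0, 0, -0.016, 0, 0, 0],
    [0, 0, -0.02, 0, 0, 0],
    [0, 0, -0.024, 0, 0, 0],
    [0, 0, -0.03, 0, 0, 0],
    [0, 0, -0.03, 0, 0, 0],
  ],
)

```text
clock: 21.4
tool_pos: [0.5388, -0.274, 0.1025]
orientation: [180.0, 0.0, 147.0]
force: [0.3, 0.1, -0.5]
opening: 0.0344
gripper_force: 30.0
```

Third stroke as a margin.

carry_out(
  rows=[
    [0, 0, 0.004, 0, 0, 0],
    [0, 0, 0.007, 0, 0, 0],
    [0, 0, 0.01, 0, 0, 0],
    [0, 0, 0.013, 0, 0, 0],
    [0, 0, 0.0165, 0, 0, 0],
    [0, 0, 0.02, 0, 0, 0],
    [0, 0, 0.0235, 0, 0, 0],
    [0, 0, 0.026, 0, 0, 0],
  ],
)

```text
clock: 22.4
tool_pos: [0.5384, -0.274, 0.0768]
orientation: [-180.0, 0.0, 147.1]
force: [-2.3, 1.2, 9.9]
opening: 0.0347
gripper_force: 30.0
```

carry_out(
  rows=[
    [0, 0, 0.001, 0, 0, 0],
    [0, 0, 0.002, 0, 0, 0],
    [0, 0, 0.003, 0, 0, 0],
    [0, 0, 0.0036, 0, 0, 0],
    [0, 0, 0.004, 0, 0, 0],
    [0, 0, 0.004, 0, 0, 0],
    [0, 0, 0.004, 0, 0, 0],
    [0, 0, 0.004, 0, 0, 0],
  ],
)

```text
clock: 23.4
tool_pos: [0.5385, -0.2741, 0.074]
orientation: [-180.0, 0.1, 147.1]
force: [-5.0, 3.3, 15.8]
opening: 0.0344
gripper_force: 30.0
```

carry_out(
  rows=[
    [0, 0, 0, 0, 0, 0],
    [0, 0, 0, 0, 0, 0],
    [0, 0, 0, 0, 0, 0],
    [0, 0, 0, 0, 0, 0],
  ],
)

```text
clock: 23.9
tool_pos: [0.5385, -0.2741, 0.0739]
orientation: [-180.0, 0.1, 147.1]
force: [-5.0, 3.8, 15.1]
opening: 0.0344
gripper_force: 30.0
```

carry_out(
  rows=[
    [0, 0, -0.004, 0, 0, 0],
    [0, 0, -0.009, 0, 0, 0],
    [0, 0, -0.014, 0, 0, 0],
    [0, 0, -0.02, 0, 0, 0],
    [0, 0, -0.025, 0, 0, 0],
    [0, 0, -0.045, 0, 0, 0],
    [0, 0, -0.065, 0, 0, 0],
    [0, 0, -0.078, 0, 0, 0],
  ],
)

```text
clock: 24.9
tool_pos: [0.5387, -0.2739, 0.1508]
orientation: [180.0, 0.0, 147.0]
force: [0.2, -0.4, -1.0]
opening: 0.0345
gripper_force: 30.0
```

```bash
python3 - <<'E'
from h import *
st(); c=(.5388,-.274,.1501,147.05); print(delta(c,(.552,.270,.15,167.9)))
E
```

```text
{'clock': np.float64(24.9), 'joint_pos': array([-8.45100e+00,  1.56250e+01, -1.19830e+01, -5.00000e-03,
       -6.23540e+01, -1.14506e+02]), 'tool_pos': array([ 0.539, -0.274,  0.151]), 'orientation': array([1.79980e+02, 3.30000e-02, 1.47041e+02]), 'force': array([ 0.193, -0.379, -1.   ]), 'opening': np.float64(0.035), 'gripper_force': np.float64(30.0)}
[ 2.848e-01  4.637e-01  1.000e-04  0.000e+00  0.000e+00 -3.639e-01]
```

carry_out(
  rows=[
    [0.01, 0.016, 0, 0, 0, 0],
    [0.03, 0.049, 0, 0, 0, -0.05],
    [0.055, 0.09, 0, 0, 0, -0.1],
    [0.08, 0.13, 0, 0, 0, -0.15],
    [0.105, 0.171, 0, 0, 0, -0.2],
    [0.13, 0.212, 0, 0, 0, -0.25],
    [0.155, 0.252, 0, 0, 0, -0.3],
    [0.18, 0.293, 0, 0, 0, -0.364],
  ],
)

```text
clock: 25.9
tool_pos: [0.5457, 0.072, 0.1494]
orientation: [-180.0, -0.1, 168.0]
force: [0.2, 0.4, -0.1]
opening: 0.0348
gripper_force: 30.0
```

```bash
python3 - <<'E'
from h import *
st(); c=after((.5388,-.274,.1501,147.05),[.18,.293,0,0,0,-.364]); print(c)
print(delta(c,(.552,.270,.07,167.9)))
E
```

```text
{'clock': np.float64(25.9), 'joint_pos': array([ 2.78980e+01,  1.07850e+01, -1.86410e+01, -2.60000e-02,
       -6.06250e+01, -1.29861e+02]), 'tool_pos': array([0.546, 0.072, 0.149]), 'orientation': array([-1.79984e+02, -5.40000e-02,  1.68024e+02]), 'force': array([ 0.212,  0.395, -0.075]), 'opening': np.float64(0.035), 'gripper_force': np.float64(29.999)}
[5.471000e-01 6.980000e-02 1.501000e-01 1.679057e+02]
[3.720e-02 1.968e-01 8.010e-02 0.000e+00 0.000e+00 1.000e-04]
```

carry_out(
  rows=[
    [0.008, 0.04, 0, 0, 0, 0],
    [0.017, 0.09, 0, 0, 0, 0],
    [0.026, 0.14, 0, 0, 0, 0],
    [0.034, 0.18, 0, 0, 0, 0],
    [0.037, 0.197, 0.01, 0, 0, 0],
    [0.037, 0.197, 0.04, 0, 0, 0],
    [0.037, 0.197, 0.07, 0, 0, 0],
    [0.037, 0.197, 0.08, 0, 0, 0],
  ],
)

```text
clock: 26.9
tool_pos: [0.55, 0.269, 0.0674]
orientation: [-179.8, -0.2, 167.9]
force: [-1.2, 0.1, 0.3]
opening: 0.0345
gripper_force: 30.0
```

```bash
python3 - <<'E'
from h import *
st(); it=grab("top","t7"); is_=grab("side","s7")
for n,im in(("side",is_),("top",it)):
    for b in blobs(im,(160,90,30),(177,255,255),60): print(n,cen(b),rect(n,b,.11),cv2.contourArea(b))
    d=blobs(im,(100,90,30),(118,255,255),800); print([ (rect(n,x,.045),cv2.boundingRect(x)) for x in d])
E
```

```text
{'clock': np.float64(26.9), 'joint_pos': array([ 4.43010e+01,  2.08940e+01, -1.63820e+01, -3.90000e-02,
       -5.29840e+01, -1.46401e+02]), 'tool_pos': array([0.55 , 0.269, 0.067]), 'orientation': array([-1.79801e+02, -1.70000e-01,  1.67876e+02]), 'force': array([-1.201,  0.083,  0.301]), 'opening': np.float64(0.035), 'gripper_force': np.float64(30.0)}
side [294.00003052 307.50003052] [515.5 282.7  43.1  42.4 151. ] 331.5
[(array([551. , 283.3, 263.2, 180.4, 168. ]), (206, 273, 144, 116))]
top [325.75003052 284.25003052] [ 436.3 -109.4   70.7   21.   134.7] 361.5
top [122.61009216 245.63305664] [505.5 277.2  31.8  21.1  74. ] 130.0
[(array([551.8, 270. , 263.6, 163. , 167.9]), (84, 161, 104, 133))]
```

carry_out(
  rows=[
    [0, 0, 0.008, 0, 0, 0],
    [0, 0, 0.022, 0, 0, 0],
    [0, 0, 0.038, 0, 0, 0],
    [0, 0, 0.054, 0, 0, 0],
    [0, 0, 0.066, 0, 0, 0],
    [0, 0, 0.074, 0, 0, 0],
    [0, 0, 0.078, 0, 0, 0],
    [0, 0, 0.078, 0, 0, 0],
  ],
)

```text
clock: 28.0
tool_pos: [0.5519, 0.2703, -0.0079]
orientation: [-180.0, -0.0, 167.9]
force: [0.4, 0.7, -0.8]
opening: 0.0345
gripper_force: 30.0
```

carry_out(
  rows=[
    [0, 0, 0.001, 0, 0, 0],
    [0, 0, 0.002, 0, 0, 0],
    [0, 0, 0.003, 0, 0, 0],
    [0, 0, 0.003, 0, 0, 0],
  ],
)

```text
clock: 28.5
tool_pos: [0.5519, 0.2702, -0.0108]
orientation: [180.0, 0.0, 167.9]
force: [0.5, -0.2, -0.6]
opening: 0.0346
gripper_force: 30.0
```

carry_out(
  rows=[
    [0, 0, 0.001, 0, 0, 0],
    [0, 0, 0.002, 0, 0, 0],
  ],
)

```text
clock: 28.75
tool_pos: [0.5519, 0.2703, -0.0129]
orientation: [180.0, 0.0, 167.9]
force: [0.1, 0.3, -0.3]
opening: 0.0343
gripper_force: 30.0
```

carry_out(
  rows=[
    [0, 0, 0.0005, 0, 0, 0],
    [0, 0, 0.001, 0, 0, 0],
  ],
)

```text
clock: 29.0
tool_pos: [0.5519, 0.2702, -0.0139]
orientation: [-180.0, -0.0, 167.9]
force: [-0.6, -0.8, 2.1]
opening: 0.0347
gripper_force: 30.0
```

carry_out(
  rows=[
    [0, 0, 0.0005, 0, 0, 0],
    [0, 0, 0.0005, 0, 0, 0],
  ],
)

```text
clock: 29.25
tool_pos: [0.5519, 0.2703, -0.0139]
orientation: [180.0, 0.0, 167.9]
force: [-2.4, -0.8, 5.3]
opening: 0.0348
gripper_force: 30.0
```

Floor contact. Opening partly (57 mm), then rising.

carry_out(
  rows=[
    [0, 0, 0, 0, 0, 0],
    [0, 0, 0, 0, 0, 0],
    [0, 0, 0, 0, 0, 0],
    [0, 0, 0, 0, 0, 0],
    [0, 0, 0, 0, 0, 0],
    [0, 0, 0, 0, 0, 0],
  ],
  grip=0.3,
)

```text
clock: 30.0
tool_pos: [0.5519, 0.2703, -0.0144]
orientation: [-180.0, -0.0, 167.9]
force: [1.2, 0.5, 0.5]
opening: 0.0569
gripper_force: 0.0
```

carry_out(
  rows=[
    [0, 0, -0.01, 0, 0, 0],
    [0, 0, -0.03, 0, 0, 0],
    [0, 0, -0.06, 0, 0, 0],
    [0, 0, -0.1, 0, 0, 0],
    [0, 0, -0.15, 0, 0, 0],
    [0, 0, -0.18, 0, 0, 0],
    [0, 0, -0.2, 0, 0, 0],
    [0, 0, -0.2, 0, 0, 0],
  ],
)

```text
clock: 31.0
tool_pos: [0.5527, 0.2709, 0.1884]
orientation: [179.8, 0.2, 167.9]
force: [-1.2, 0.9, -0.2]
opening: 0.057
gripper_force: 0.0
```

carry_out(
  rows=[
    [0.01, -0.04, 0, 0, 0, 0],
    [0.02, -0.09, 0, 0, 0, 0],
    [0.03, -0.14, 0, 0, 0, 0],
    [0.04, -0.19, 0, 0, 0, 0],
    [0.05, -0.22, 0, 0, 0, 0],
    [0.05, -0.24, 0, 0, 0, 0],
    [0.05, -0.24, 0, 0, 0, 0],
  ],
)

```text
clock: 31.88
tool_pos: [0.4526, 0.0453, 0.1856]
orientation: [180.0, 0.0, 167.8]
force: [0.9, 0.5, 0.6]
opening: 0.0571
gripper_force: 0.0
```

```bash
python3 - <<'E'
from h import *
st(); it=grab("top","t8"); is_=grab("side","s8")
for n,im in(("side",is_),("top",it)):
    for b in blobs(im,(160,90,30),(177,255,255),60): print(n,cen(b),rect(n,b,.029),cv2.contourArea(b))
    d=blobs(im,(100,90,30),(118,255,255),800); print([ (rect(n,x,.045)) for x in d])
b=[blobs(i,(160,90,30),(177,255,255),60)[0] for i in(is_,it)]; print(tri(cen(b[0]),cen(b[1])))
# what changed from the first pictures, outside the arm
for n,f,im in(("side","side0",is_),("top","top0",it)):
    m=(cv2.absdiff(im,cv2.imread(f"pics/{f}.png")).max(2)>40).astype(np.uint8)
    k,_,s,_=cv2.connectedComponentsWithStats(m); print(n,[list(map(int,r)) for r in s[1:] if r[4]>25])
E
```

```text
{'clock': np.float64(31.875), 'joint_pos': array([ 3.06480e+01, -4.57000e-01, -2.63140e+01, -2.00000e-03,
       -6.41320e+01, -1.32819e+02]), 'tool_pos': array([0.453, 0.045, 0.186]), 'orientation': array([1.79992e+02, 6.00000e-03, 1.67828e+02]), 'force': array([0.902, 0.545, 0.616]), 'opening': np.float64(0.057), 'gripper_force': np.float64(0.0)}
side [279.80001831 324.60003662] [547.5 272.1 110.1  41.6 168.9] 828.0
side [356.00003052 202.00001526] [434.4 -99.3  78.6  29.2 130.5] 216.0
[array([550.6, 283.2, 263.9, 180.7, 168. ])]
top [139.2059021  227.67648315] [549.8 267.8 109.3  37.  168.6] 740.0
top [325.75003052 284.25003052] [ 437.1 -117.2   76.4   22.7  134.7] 363.5
[array([560.8, 268. , 245.2, 163.2, 167.9])]
(array([0.54875683, 0.26915174, 0.0236819 ]), np.float64(0.0022532212533854))
side [[327, 0, 50, 37, 1216], [379, 0, 9, 11, 43], [405, 0, 107, 48, 1704], [380, 14, 54, 72, 1474], [536, 21, 12, 28, 111], [313, 32, 76, 162, 6709], [505, 32, 42, 67, 770], [468, 58, 10, 10, 42], [508, 86, 7, 16, 26], [501, 95, 38, 37, 303], [519, 112, 15, 17, 49], [474, 114, 86, 190, 4926], [400, 124, 17, 10, 62], [385, 131, 37, 35, 708], [501, 131, 9, 13, 50], [532, 152, 28, 27, 84], [535, 158, 25, 30, 250], [293, 214, 39, 34, 734], [516, 235, 8, 12, 37], [342, 239, 80, 122, 4471], [488, 263, 72, 61, 1597], [254, 311, 55, 34, 1162]]
top [[0, 201, 306, 174, 29464], [417, 315, 86, 52, 2491], [84, 362, 18, 9, 70], [81, 372, 28, 38, 352], [99, 393, 12, 6, 30], [91, 396, 23, 23, 146]]
```

```bash
python3 -c "
from plant import workorder; print(workorder.close_job())"
```

```text
the job is handed in; nothing more can be done
None
```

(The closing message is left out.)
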